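# Tap the stake block home in the vise

## Task

The pine stake block in the blue vise is sitting proud of the pair of steel parallels under it. Pick up the wooden tamper (not the steel one, which would bruise the pine and stays where it is) and tap the block straight down with it until it is fully home and the parallels can no longer slide. Keep the gripper itself off the block, and finish with the wooden tamper standing upright on the table.

Things in the scene. Friction and masses are not known exactly. Their poses are not given: they have to be found in the camera images.
- tamper_mid (a point): The wooden tamper, all brown wood, standing on its head: 150 mm tall, round head 54 mm across and 34 mm high tapering to a round handle 26 mm across from 44 mm up to the top; about 0.22 kg. This point is its centre, 75 mm above its flat striking face (the underside); z up. Grip the handle from above about 105 mm over that face, at 30 to 40 N, so that it does not slip.
- steel_tamper_mid (a point): The steel tamper, same shape and size but bright and dark metal, 0.6 kg: not to be used or moved. This point is its centre, 75 mm up. The two tampers and a stack of small plant pots (86 mm across, 90 mm high) swap places from run to run.
- block_top (a point): Centre of the top of the pale pine block between the jaws of the fixed blue vise, 60 mm (x, across the jaws) by 80 mm (y) by 50 mm high, four dark holes; z up. Its top is 88 mm above the table when home, 8 to 16 mm more at the start; jaw tops 67 mm. It slides down under 7 N or more, stays where left and goes hard on the parallels; a press reaching 15 to 20 N has seated it and trapped them.
- parallels_mid (a point): The parallels: a loose pair of steel bars 16 mm high, 8 mm wide, 124 mm long, 47 mm apart, joined by two thin strips, lying along the jaws (y) on the vise bed, 22 mm above the table, under the block, their ends showing on both sides. This point is the middle of the pair, 8 mm up. Not to be handled: they can slide until the block presses on them.
Things that resemble listed ones, but are neither listed nor needed, are in the scene too. What is shaped like the part that bears steel_tamper_mid but green is not meant.

How it is judged (in metres and radians):
On the way:
1. the wooden tamper presses on the block (contact force between tamper and block above 3 N), for 0.02 s.
At the end, for the whole second after the job is handed in: The block is home on its parallels (its top less than 91 mm above the table) and presses on them with more than 2 N, so that they are trapped; the wooden tamper stands upright (within 10 degrees) and still on the table top; the steel tamper still stands upright within 30 mm of where it was (height (world z) of block_top below 0.091 m and contact force between parallels and block above 2 N and angle between each of tamper_mid, steel_tamper_mid's own z axis and vertical below 0.17 rad and height (world z) of tamper_mid between 0.065 and 0.085 m and linear speed of tamper below 0.02 m/s and distance of steel_tamper_mid from where it was at the start of the episode below 0.03 m); the robot touches nothing.
It fails at once if the gripper or arm touches the block (contact force between any of the fingers, the arm and block above 1 N).
It fails at once if the steel tamper touches the block (contact force between steel_tamper and block above 0.5 N).
It fails at once if the steel tamper is moved more than 30 mm or knocked over (distance of steel_tamper_mid from where it was at the start of the episode above 0.03 m or angle between steel_tamper_mid's own z axis and vertical above 0.3 rad).
It also fails if it takes over 48 s, if anything falls off the work surface, if the arm or the gripper's body presses on something with over 40 N, if the wrist force passes 120 N, or if a joint passes its speed limit or range.

## Robot

A 6-joint arm with a two-finger parallel gripper is mounted at the origin on the work surface. World frame = base frame: x ahead of the robot, y to its left, z up, the work surface at z = 0. Lengths are in m, angles in degrees, forces in N, time in s.
With the tool pointing down it reaches from about 0.3 to 0.75 m from the base axis. Payload 8.5 kg.
Tool frame: the origin (TCP) lies at the very end of the fingers, on their centre line; the grasp point (between the pads) lies 19 mm behind it (env.tcp_to_grasp is the distance from the TCP to the grasp point, in m); z points along the fingers, y is the line along which they close (so a half turn about z gives the same grasp; the last joint's range is limited). The gripper opens to 85 mm and grips with 20 to 120 N. Pads are 22 mm wide; open, the fingers measure 114 mm over their backs; the gripper's body (76 mm by 85 mm) begins 54 mm behind the grasp point. The pads swing forward as they close: fully open they stand 13 mm farther back than shut.
Start: joints at [-89.112, 21.807, 74.336, -0, 83.858, -12.336], TCP at [0.126, -0.535, 0.231] pointing down, gripper open.
Joint ranges: [-178.18, 178.18], [-50.72, 133.34], [12.68, 142.11], [-81.47, 261.47], [9.98, 163.14], [-165.26, 165.26]. Speed limits (degrees/s): [136.94, 136.94, 180, 180, 180, 180].

## Interface

Orientations are given as a 3x3 rotation matrix whose columns are the frame's x, y, z axes.
In Python, from rig import status, get_image, env gives the robot as it stands.
- The arm moves only by the shell command python3 -m handwheel 'ROWS' [FORCE]. ROWS is text: rows parted by semicolons, each of 7 numbers parted by spaces: the shift along the world's x, y, z in cm, then the turn, a rotation vector about the world's x, y, z in degrees, then the opening, from 0 (shut) to 1 (fully open). In form: dx dy dz wx wy wz gripper; .... A call has 1 to 8 rows; each row is the pose to reach, as a shift and turn from the pose commanded when the call began; what a row does not reach only later rows make up. A row lasts 1/12 s, in which the tool goes at most 41.7 mm and 7.16 degrees, less where a joint would pass 70% of its speed; a pose out of reach is approached as far as the arm can. A call with a gripper value outside its range is refused whole. The fingers move at their own pace and stop on an object; FORCE is the grip in N (left out, the last holds). Time passes only in rows, so rows that repeat a pose let the fingers close. It gives the time, the measured TCP pose, the force, the opening and the grip force at its end, in the units of the state.
- status.observe(): the state, without advancing time (a new reading comes with each control period).
- get_image(name): name is "side" or "top" or "wrist"; returns a dict with "color" (480x640x3 uint8, red, green, blue), "vertical_fov" (degrees; the focal length in pixels is half the picture's height over the tangent of half this angle, whatever the lens; pixels are square), "cx", "cy" (the principal point, pixels), "xyz" and "orientation" of the camera in the world. Camera axes: x right, y down, z forward; pixel columns grow to the right and rows downward; lengths in m; the calibration is good to about 2 mm. A picture is of the moment at which its call begins. There is no depth.
- env.close_job(): hands the job in; it is judged then, once.
The state is a dict: "time_s": time; "q": joint angles; "qvel": joint speeds; "joint_efforts": joint torques, N m; "position": TCP position; "tool_rot": TCP orientation; "ft_force": force on the tool from outside, world axes, zero at the start; "wrist_torque": the same for the moment, N m; "grip_width": finger opening in m; "gripper_force": force on a finger pad.
Only numpy, scipy, OpenCV 4.12 (cv2) and the standard library are available. Lean on these libraries where they do the work, as an engineer would, in place of code of your own. Each camera call takes 0.05 s, during which the arm holds its last target. There are 200 camera calls.

## Working session

There is one attempt and no reset: what is moved stays moved. The work goes in short steps, Python scripts to look and compute and a shell command to move; the robot and the scene stay as the last step left them, time stands still between calls to the robot, and variables do not carry over. Pictures are saved under pics/ and viewed, at most 10 in all, crops included, and the job is handed in when it is done.

```bash
mkdir -p pics
cat > h.py <<'E'
import numpy as np,cv2
from rig import status,get_image,env
def snap(n,f):
    im=get_image(n); cv2.imwrite('pics/'+f,im['color'][:,:,::-1]); np.save('pics/'+f+'.npy',im,allow_pickle=True); return im
def load(f): return np.load('pics/'+f+'.npy',allow_pickle=True).item()
def ray(im,u,v):
    f=240/np.tan(np.radians(im['vertical_fov'])/2)
    d=np.array(im['orientation'])@np.array([(u-im['cx'])/f,(v-im['cy'])/f,1]); return np.array(im['xyz']),d
def onz(im,u,v,z):
    o,d=ray(im,u,v); return o+d*(z-o[2])/d[2]
def proj(im,p):
    f=240/np.tan(np.radians(im['vertical_fov'])/2)
    c=np.array(im['orientation']).T@(np.array(p)-np.array(im['xyz'])); return c[:2]/c[2]*f+[im['cx'],im['cy']]
E
python3 - <<'E'
from h import *
for n in('top','side'):
    i=snap(n,n+'1.png'); print(n,i['xyz'],np.round(i['orientation'],3).tolist(),i['vertical_fov'],i['cx'],i['cy'])
s=status.observe();print(s['time_s'],np.round(s['tool_rot'],3).tolist(),s['grip_width'])
E
```

```text
top [ 0.44583721 -0.09037932  0.91950192] [[0.007, -0.996, 0.088], [-1.0, -0.01, -0.029], [0.03, -0.087, -0.996]] 54.0127563976517 319.31452870773467 232.34491395238584
side [0.85886745 0.67711536 0.72333815] [[-0.917, 0.248, -0.314], [0.4, 0.557, -0.728], [-0.006, -0.793, -0.609]] 48.55157778593956 319.64291988413095 242.01148134388927
0.1 [[0.973, 0.229, -0.0], [0.229, -0.973, 0.001], [0.0, -0.001, -1.0]] 0.08553906234349067
```

View pics/top1.png

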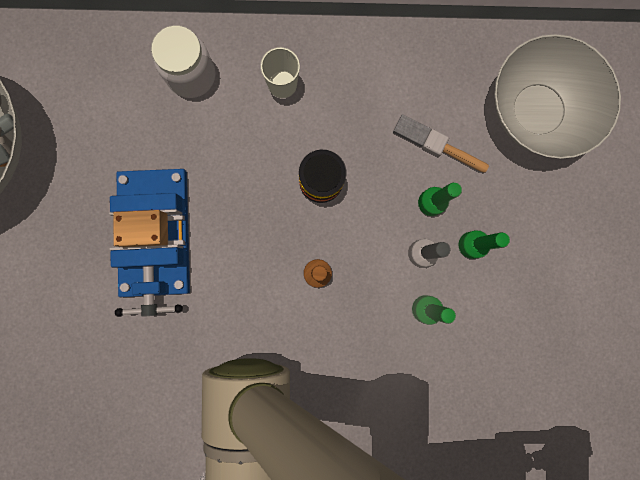

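View pics/side1.png

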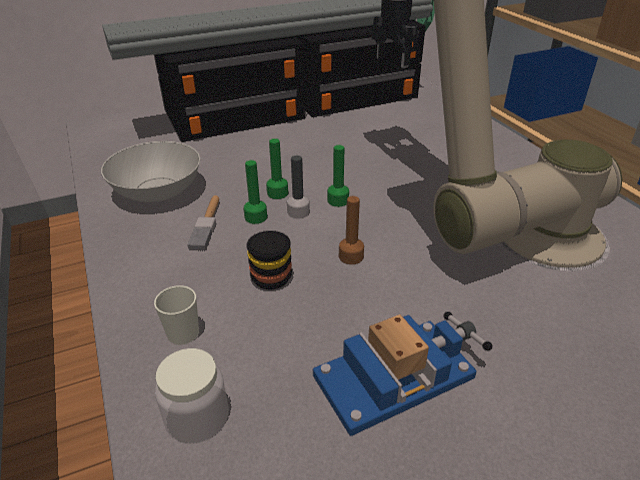

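The top view shows:
- Brown tamper at (319,272).
- Steel tamper at (430,252).
- Green look-alikes at (433,200), (475,243) and (428,310).
- Black pot stack at (322,175).
- Orange-handled brush at (445,145).
- Vise with the pine block at (140,229).

In the side view the brown tamper is at (352,230) and the block top at (398,335). I choose the brown one and check it in a crop while measuring.

```bash
cat > m.py <<'E'
from h import *
def mask(im,roi,lo,hi):
    hsv=cv2.cvtColor(im['color'],cv2.COLOR_RGB2HSV); m=cv2.inRange(hsv,lo,hi); k=np.zeros_like(m); x,y,w,h=roi; k[y:y+h,x:x+w]=m[y:y+h,x:x+w]; return k
def big(m): return max(cv2.findContours(m,cv2.RETR_EXTERNAL,cv2.CHAIN_APPROX_NONE)[0],key=cv2.contourArea)
def tri(a,pa,b,pb):
    o1,d1=ray(a,*pa);o2,d2=ray(b,*pb); d1/=np.linalg.norm(d1);d2/=np.linalg.norm(d2)
    s=np.linalg.lstsq(np.c_[d1,-d2],o2-o1,rcond=None)[0]; p,q=o1+s[0]*d1,o2+s[1]*d2; return (p+q)/2,np.linalg.norm(p-q)
E
python3 - <<'E'
from m import *
t=load('top1.png');s=load('side1.png')
c=big(mask(t,(295,250,50,45),(3,110,50),(18,255,255)));print('tampertop bbox',cv2.boundingRect(c),cv2.minEnclosingCircle(c))
c2=big(mask(s,(330,185,45,85),(3,110,50),(18,255,255)));print('side',cv2.boundingRect(c2)); x,y,w,h=cv2.boundingRect(c2)
p=c2[:,0]; top=p[p[:,1]<y+6]; bot=p[p[:,1]>y+h-8]; print(top.mean(0),bot.mean(0))
print('head circ at z.03',onz(t,*cv2.minEnclosingCircle(c)[0],.03))
ut,us=(top[:,0].min()+top[:,0].max())/2,y+3
print('top pt side z.15',onz(s,ut,us,.15),'base z0',onz(s,(bot[:,0].min()+bot[:,0].max())/2,y+h-1,0))
for im,roi,n in((t,(105,200,70,60),'top'),(s,(360,310,75,70),'side')):
    m=mask(im,roi,(8,70,90),(22,200,255)); cc=big(m); print(n,cv2.boundingRect(cc),cv2.minAreaRect(cc))
a=cv2.resize(t['color'][190:310,90:200],None,fx=4,fy=4,interpolation=2)
b=cv2.resize(t['color'][240:300,290:350],None,fx=4,fy=4,interpolation=2)
d=cv2.resize(s['color'][300:420,310:480],None,fx=4,fy=4,interpolation=2)
cv2.imwrite('pics/blk.png',d[:,:,::-1])
cv=np.zeros((480,780,3),np.uint8);cv[:,:440]=a;cv[:240,450:690]=b;cv2.imwrite('pics/crop.png',cv[:,:,::-1])
E
```

```text
tampertop bbox (304, 259, 28, 29) ((317.30596923828125, 272.91790771484375), 14.117264747619629)
side (339, 196, 25, 68)
[352.55555556 197.83333333] [350.96296296 261.14814815]
head circ at z.03 [ 0.44736054 -0.11343409  0.03      ]
top pt side z.15 [ 0.44844044 -0.1100665   0.15      ] base z0 [ 0.45563188 -0.09431583  0.        ]
top (113, 210, 47, 37) ((136.01583862304688, 227.8325958251953), (34.48473358154297, 47.51758575439453), 87.27368927001953)
side (369, 314, 59, 65) ((402.10638427734375, 343.719970703125), (62.38338851928711, 42.75356674194336), 61.99082565307617)
```

View pics/crop.png

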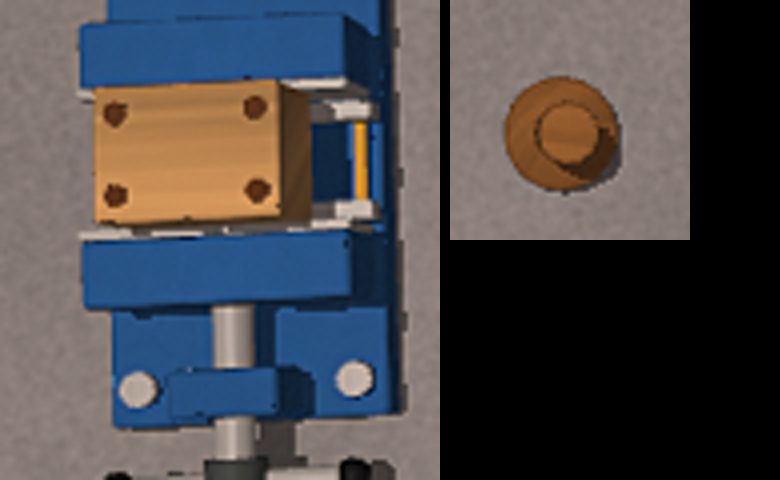

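View pics/blk.png

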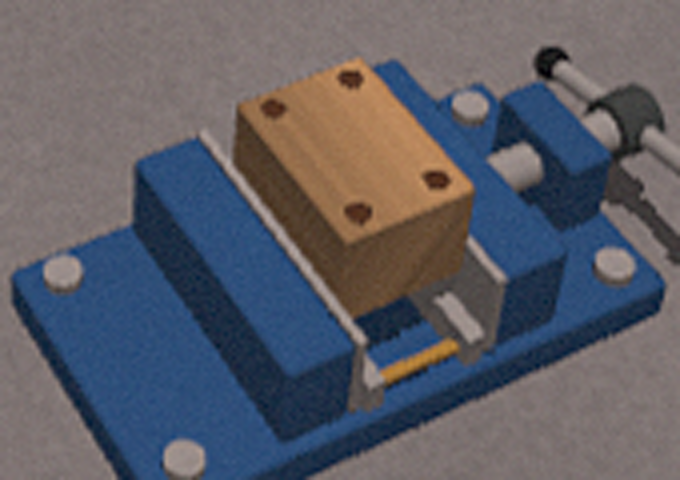

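The crops confirm the plain brown tamper, with its head at (317,273) and handle top at (319.7,273.2). They also show the pine block's top face with four holes, centred at top view (136.4,227.6) and side view (399,337).

Run:
```python
from m import *
t=load('top1.png');s=load('side1.png')
print('block',tri(t,(136.4,227.6),s,(399,337)),'z.1',onz(t,136.4,227.6,.1),onz(s,399,337,.1))
print('handle top',tri(t,(319.7,273.2),s,(352.5,199.5)),'z.15',onz(t,319.7,273.2,.15),'head',onz(t,317.3,273,.03))
print('steel approx',onz(t,441,250,.15)); print('pots',onz(t,322,173,.09))
e=[(96,88),(280,80),(281,215),(97,222)]
P=[onz(t,90+a/4,190+b/4,.1)[:2] for a,b in e];print(np.round(P,4).tolist())
```

```text
block (array([0.52218385, 0.20304454, 0.09844505]), np.float64(0.0025360179759249444)) z.1 [0.52312276 0.20182257 0.1       ] [0.52186315 0.20475735 0.1       ]
handle top (array([ 0.44650726, -0.11423725,  0.14586174]), np.float64(0.0005033769992315326)) z.15 [ 0.44672444 -0.11422773  0.15      ] head [ 0.4472065  -0.11342397  0.03      ]
steel approx [ 0.48621858 -0.31403637  0.15      ]
pots [ 0.62542388 -0.11898123  0.09      ]
[[0.5499, 0.2413], [0.5542, 0.1625], [0.4955, 0.16], [0.4918, 0.2383]]
```

```bash
python3 -m handwheel '4 4 1 0 0 0 1;6 7 1 0 0 0 1;8 10 1 0 0 0 1;10 13 1 0 0 0 1;12.5 16 1 0 0 0 1;15 19 1 0 0 0 1;17.5 22 1 0 0 0 1;20 25 1 0 0 0 1' 35
```

```text
time_s: 0.77
position: [0.3265, -0.2836, 0.2412]
tool_rot: [[0.974, 0.228, -0.0], [0.228, -0.974, 0.0], [-0.0, -0.0, -1.0]]
ft_force: [0.4, -0.6, 0.3]
grip_width: 0.0853
gripper_force: 0.0
```

```bash
python3 -m handwheel '2.5 3 0 0 0 0 1;5 6.5 0 0 0 0 1;7 10 0 0 0 0 1;9 13 0 0 0 0 1;11 15.5 0 0 0 0 1;12 17 0 0 0 0 1;12 17 0 0 0 0 1;12 17 0 0 0 0 1' 35
python3 - <<'E'
from m import *
w=snap('wrist','w1.png'); print(w['xyz'],proj(w,[.447,-.114,.15]),proj(w,[.447,-.114,0]))
E
```

```text
time_s: 1.43
position: [0.4459, -0.1148, 0.241]
tool_rot: [[0.973, 0.231, -0.001], [0.231, -0.973, 0.0], [-0.001, -0.0, -1.0]]
ft_force: [0.3, -0.7, 0.3]
grip_width: 0.0855
gripper_force: 0.0
[ 0.52434206 -0.09548769  0.38319389] [328.5968395  239.09018097] [328.50594903 190.76180373]
```

View pics/w1.png

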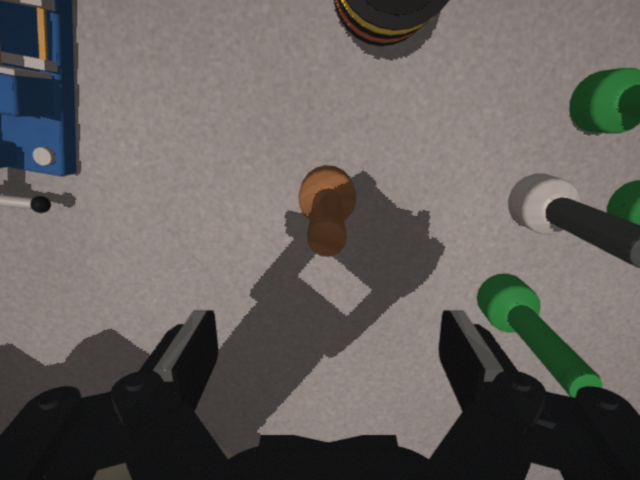

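The wrist view shows the wooden handle top at (327,236), against a predicted (328.6,239). The fingers are centred on it with free space around, so I descend.

```bash
python3 -m handwheel '0.1 0 -4 0 0 0 1;0.1 0 -8 0 0 0 1;0.1 0 -11 0 0 0 1;0.1 0 -13.5 0 0 0 1;0.1 0 -15.2 0 0 0 1;0.1 0 -15.4 0 0 0 1;0.1 0 -15.4 0 0 0 1;0.1 0 -15.4 0 0 0 1' 35
python3 -m handwheel '0 0 0 0 0 0 0.2;0 0 0 0 0 0 0.2;0 0 0 0 0 0 0.1;0 0 0 0 0 0 0.1;0 0 0 0 0 0 0.1;0 0 0 0 0 0 0.1;0 0 0 0 0 0 0.1;0 0 0 0 0 0 0.1' 35
```

```text
time_s: 2.15
position: [0.4471, -0.1163, 0.0883]
tool_rot: [[0.974, 0.228, 0.001], [0.228, -0.974, -0.001], [0.001, 0.001, -1.0]]
ft_force: [0.3, -0.5, -0.3]
grip_width: 0.0855
gripper_force: 0.0
time_s: 2.82
position: [0.447, -0.1155, 0.0876]
tool_rot: [[0.973, 0.229, 0.001], [0.229, -0.973, -0.0], [0.001, 0.001, -1.0]]
ft_force: [-1.0, 0.7, 4.4]
grip_width: 0.025
gripper_force: 34.2
```

```bash
python3 -m handwheel '0 0 2 0 0 0 0.1;0 0 5 0 0 0 0.1;0 0 8 0 0 0 0.1;0 0 11 0 0 0 0.1;0 0 13 0 0 0 0.1;0 0 14 0 0 0 0.1;0 0 14 0 0 0 0.1;0 0 14 0 0 0 0.1'
python3 -m handwheel '0.5 2 0 0 0 0 0.1;1 4.5 0 0 0 0 0.1;1.7 7 0 0 0 0 0.1;2.4 10 0 0 0 0 0.1;3.1 13 0 0 0 0 0.1;3.8 16 0 0 0 0 0.1;4.4 18.5 0 0 0 0 0.1;5 21 0 0 0 0 0.1'
python3 -m handwheel '0.6 2.5 0 0 0 0 0.1;1.2 5 0 0 0 0 0.1;1.7 7 0 0 0 0 0.1;2.1 8.5 0 0 0 0 0.1;2.4 10 0 0 0 0 0.1;2.6 10.7 0 0 0 0 0.1;2.6 10.7 0 0 0 0 0.1;2.6 10.7 0 0 0 0 0.1'
python3 - <<'E'
from m import *
w=snap('wrist','w2.png'); snap('side','s2.png')
s=load('s2.png')['color'][180:400,280:500]
o=np.zeros((440,800,3),np.uint8); o[:,:440]=cv2.resize(s,(440,440)); o[:270,440:]=cv2.resize(w['color'],(360,270)); cv2.imwrite('pics/c2.png',o[:,:,::-1])
E
```

```text
time_s: 3.48
position: [0.4466, -0.1152, 0.2267]
tool_rot: [[0.973, 0.229, -0.001], [0.229, -0.973, 0.0], [-0.0, -0.0, -1.0]]
ft_force: [-0.4, 0.3, -2.0]
grip_width: 0.0251
gripper_force: 33.8
time_s: 4.15
position: [0.4963, 0.0962, 0.2255]
tool_rot: [[0.973, 0.229, -0.003], [0.229, -0.973, 0.0], [-0.003, -0.001, -1.0]]
ft_force: [0.4, -0.5, -1.7]
grip_width: 0.0255
gripper_force: 34.0
time_s: 4.82
position: [0.5225, 0.2013, 0.2263]
tool_rot: [[0.973, 0.229, -0.002], [0.229, -0.973, -0.001], [-0.002, 0.0, -1.0]]
ft_force: [-0.7, 0.3, -1.5]
grip_width: 0.0249
gripper_force: 34.0
```

View pics/c2.png

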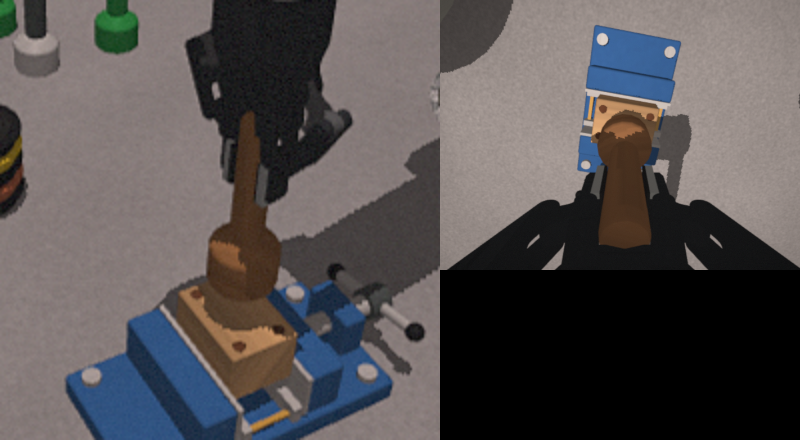

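The picture shows the tamper held upright and centred over the block's four holes, with clearance all round. I go down, slower near contact.

```bash
python3 -m handwheel '0 0.1 -1 0 0 0 0.1;0 0.1 -2 0 0 0 0.1;0 0.1 -2.7 0 0 0 0.1;0 0.1 -3 0 0 0 0.1;0 0.1 -3.2 0 0 0 0.1;0 0.1 -3.4 0 0 0 0.1;0 0.1 -3.6 0 0 0 0.1;0 0.1 -3.8 0 0 0 0.1'
```

```text
time_s: 5.58
position: [0.523, 0.2026, 0.1894]
tool_rot: [[0.973, 0.229, 0.001], [0.229, -0.973, 0.0], [0.001, 0.0, -1.0]]
ft_force: [0.0, -0.6, -2.0]
grip_width: 0.0252
gripper_force: 34.0
```

```bash
python3 -m handwheel '0 0 -0.1 0 0 0 0.1;0 0 -0.2 0 0 0 0.1;0 0 -0.3 0 0 0 0.1;0 0 -0.4 0 0 0 0.1;0 0 -0.4 0 0 0 0.1'
```

```text
time_s: 6.0
position: [0.523, 0.2027, 0.1859]
tool_rot: [[0.973, 0.229, 0.001], [0.229, -0.973, 0.0], [0.001, 0.0, -1.0]]
ft_force: [-1.3, 0.0, 4.2]
grip_width: 0.0252
gripper_force: 34.6
```

```bash
python3 -m handwheel '0 0 -0.1 0 0 0 0.1;0 0 -0.2 0 0 0 0.1;0 0 -0.3 0 0 0 0.1;0 0 -0.4 0 0 0 0.1;0 0 -0.5 0 0 0 0.1;0 0 -0.6 0 0 0 0.1;0 0 -0.7 0 0 0 0.1;0 0 -0.7 0 0 0 0.1'
```

```text
time_s: 6.67
position: [0.523, 0.2026, 0.1787]
tool_rot: [[0.973, 0.229, 0.001], [0.229, -0.973, 0.0], [0.001, 0.0, -1.0]]
ft_force: [-0.7, -0.2, 3.3]
grip_width: 0.025
gripper_force: 34.6
```

```bash
python3 -m handwheel '0 0 -0.1 0 0 0 0.1;0 0 -0.2 0 0 0 0.1;0 0 -0.2 0 0 0 0.1'
```

```text
time_s: 6.92
position: [0.523, 0.2026, 0.1765]
tool_rot: [[0.973, 0.229, 0.001], [0.229, -0.973, 0.0], [0.001, 0.0, -1.0]]
ft_force: [-0.4, 0.1, 4.0]
grip_width: 0.0254
gripper_force: 34.6
```

```bash
python3 -m handwheel '0 0 -0.1 0 0 0 0.1;0 0 -0.1 0 0 0 0.1'
```

```text
time_s: 7.08
position: [0.523, 0.2026, 0.1757]
tool_rot: [[0.973, 0.229, 0.001], [0.229, -0.973, 0.0], [0.001, 0.0, -1.0]]
ft_force: [-1.4, 0.3, 5.3]
grip_width: 0.0253
gripper_force: 34.9
```

```bash
python3 -m handwheel '0 0 -0.05 0 0 0 0.1;0 0 -0.05 0 0 0 0.1'
```

```text
time_s: 7.25
position: [0.523, 0.2027, 0.1756]
tool_rot: [[0.973, 0.229, 0.001], [0.229, -0.973, 0.0], [0.001, 0.0, -1.0]]
ft_force: [-2.1, -0.6, 8.7]
grip_width: 0.0252
gripper_force: 35.0
```

```bash
python3 -m handwheel '0 0 -0.05 0 0 0 0.1;0 0 -0.05 0 0 0 0.1'
```

```text
time_s: 7.42
position: [0.523, 0.2027, 0.1756]
tool_rot: [[0.973, 0.229, 0.002], [0.229, -0.973, 0.0], [0.002, 0.0, -1.0]]
ft_force: [-4.0, -0.6, 11.8]
grip_width: 0.0254
gripper_force: 35.3
```

```bash
python3 -m handwheel '0 0 -0.05 0 0 0 0.1;0 0 -0.05 0 0 0 0.1'
```

```text
time_s: 7.58
position: [0.5231, 0.2027, 0.1756]
tool_rot: [[0.973, 0.229, 0.002], [0.229, -0.973, 0.0], [0.002, 0.0, -1.0]]
ft_force: [-4.1, -0.2, 14.9]
grip_width: 0.0254
gripper_force: 35.6
```

Hard at 0.1756, the expected home height. One or two more steps should give a firm seat.

```bash
python3 -m handwheel '0 0 -0.05 0 0 0 0.1;0 0 -0.08 0 0 0 0.1;0 0 -0.08 0 0 0 0.1;0 0 -0.08 0 0 0 0.1'
```

```text
time_s: 7.92
position: [0.5232, 0.2027, 0.1756]
tool_rot: [[0.973, 0.229, 0.003], [0.229, -0.973, 0.0], [0.003, 0.0, -1.0]]
ft_force: [-6.4, -1.2, 20.1]
grip_width: 0.0251
gripper_force: 35.9
```

Seated at about 20 N. I lift straight up and carry the tamper back to its original spot.

```bash
python3 -m handwheel '0 0 0.4 0 0 0 0.1;0 0 1.2 0 0 0 0.1;0 0 2.5 0 0 0 0.1;0 0 4 0 0 0 0.1;0 0 5 0 0 0 0.1;0 0 5.5 0 0 0 0.1;0 0 5.5 0 0 0 0.1'
python3 -m handwheel '-0.5 -2 0 0 0 0 0.1;-1 -4.5 0 0 0 0 0.1;-1.7 -7 0 0 0 0 0.1;-2.4 -10 0 0 0 0 0.1;-3.1 -13 0 0 0 0 0.1;-3.8 -16 0 0 0 0 0.1;-4.4 -18.5 0 0 0 0 0.1;-5 -21 0 0 0 0 0.1'
python3 -m handwheel '-0.6 -2.5 0 0 0 0 0.1;-1.2 -5 0 0 0 0 0.1;-1.7 -7 0 0 0 0 0.1;-2.1 -8.5 0 0 0 0 0.1;-2.4 -10 0 0 0 0 0.1;-2.6 -10.8 0 0 0 0 0.1;-2.6 -10.8 0 0 0 0 0.1;-2.6 -10.8 0 0 0 0 0.1'
python3 - <<'E'
from m import *
a=snap('top','t3.png');b=snap('side','s3.png')
o=np.zeros((480,800,3),np.uint8); o[:,:400]=cv2.resize(a['color'][180:300,90:190],(400,480),interpolation=2); o[:400,400:]=cv2.resize(b['color'][180:420,310:550],(400,400)); cv2.imwrite('pics/c3.png',o[:,:,::-1])
E
```

```text
time_s: 8.5
position: [0.5231, 0.2027, 0.2287]
tool_rot: [[0.973, 0.229, 0.001], [0.229, -0.973, 0.0], [0.001, 0.0, -1.0]]
ft_force: [0.0, -0.3, -1.8]
grip_width: 0.025
gripper_force: 34.0
time_s: 9.17
position: [0.472, -0.0086, 0.2271]
tool_rot: [[0.974, 0.228, -0.002], [0.228, -0.974, 0.0], [-0.001, -0.001, -1.0]]
ft_force: [0.0, -0.3, -1.3]
grip_width: 0.0253
gripper_force: 34.3
time_s: 9.83
position: [0.4467, -0.1151, 0.2276]
tool_rot: [[0.974, 0.228, -0.001], [0.228, -0.974, 0.001], [-0.001, -0.001, -1.0]]
ft_force: [0.4, 0.3, -1.5]
grip_width: 0.0253
gripper_force: 34.3
```

View pics/c3.png

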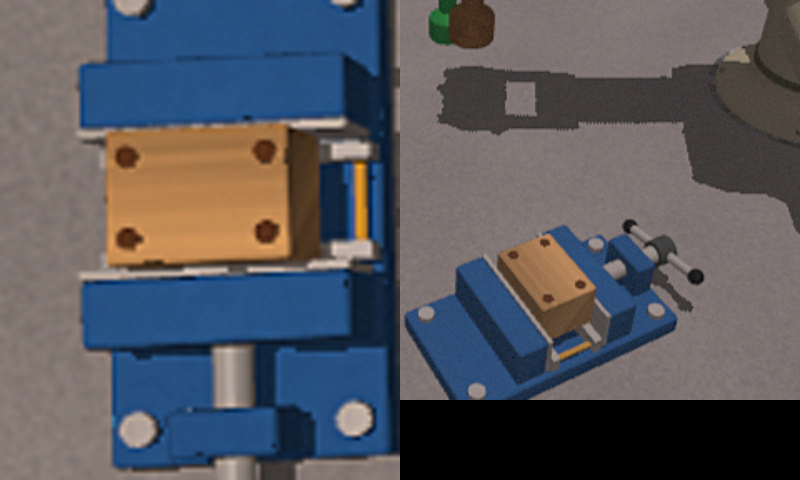

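The block now sits lower between the jaws, with the hole centroid moving from (136.4,227.6) to (139,228.5) as expected for about 10 mm down. It is still level, so I set the tamper down.

```bash
python3 -m handwheel '0 0 -4 0 0 0 0.1;0 0 -8 0 0 0 0.1;0 0 -11 0 0 0 0.1;0 0 -12.8 0 0 0 0.1;0 0 -13.3 0 0 0 0.1;0 0 -13.5 0 0 0 0.1;0 0 -13.7 0 0 0 0.1;0 0 -13.7 0 0 0 0.1'
```

```text
time_s: 10.6
position: [0.4474, -0.1155, 0.0919]
tool_rot: [[0.973, 0.229, 0.002], [0.229, -0.973, -0.001], [0.001, 0.001, -1.0]]
ft_force: [-0.1, -0.5, -1.6]
grip_width: 0.025
gripper_force: 34.2
```

```bash
python3 -m handwheel '0 0 -0.1 0 0 0 0.1;0 0 -0.2 0 0 0 0.1;0 0 -0.2 0 0 0 0.1'
```

```text
time_s: 10.85
position: [0.447, -0.1155, 0.0894]
tool_rot: [[0.973, 0.229, 0.001], [0.229, -0.973, -0.0], [0.001, 0.001, -1.0]]
ft_force: [-0.1, -0.2, -2.5]
grip_width: 0.0248
gripper_force: 34.2
```

```bash
python3 -m handwheel '0 0 -0.1 0 0 0 0.1;0 0 -0.2 0 0 0 0.1;0 0 -0.2 0 0 0 0.1'
```

```text
time_s: 11.1
position: [0.4473, -0.1155, 0.0876]
tool_rot: [[0.974, 0.229, 0.002], [0.229, -0.974, -0.0], [0.001, 0.001, -1.0]]
ft_force: [-0.1, 0.8, 4.5]
grip_width: 0.025
gripper_force: 34.7
```

On the table at the same height as the grasp. I release, wait, then rise.

```bash
python3 -m handwheel '0 0 0 0 0 0 0.5;0 0 0 0 0 0 0.8;0 0 0 0 0 0 1;0 0 0 0 0 0 1;0 0 0 0 0 0 1;0 0 0 0 0 0 1;0 0 0 0 0 0 1;0 0 0 0 0 0 1'
python3 -m handwheel '0 0 1 0 0 0 1;0 0 3 0 0 0 1;0 0 6 0 0 0 1;0 0 9 0 0 0 1;0 0 12 0 0 0 1;0 0 14 0 0 0 1;0 0 14 0 0 0 1;0 0 14 0 0 0 1'
python3 - <<'E'
from m import *
a=snap('wrist','w4.png');b=snap('side','s4.png')
o=np.zeros((300,800,3),np.uint8); o[:,:400]=cv2.resize(a['color'],(400,300)); o[:,400:]=cv2.resize(b['color'],(400,300)); cv2.imwrite('pics/c4.png',o[:,:,::-1])
E
```

```text
time_s: 11.77
position: [0.4468, -0.1154, 0.087]
tool_rot: [[0.973, 0.229, -0.0], [0.229, -0.973, 0.0], [-0.0, -0.0, -1.0]]
ft_force: [0.1, 0.5, -0.4]
grip_width: 0.0857
gripper_force: 0.0
time_s: 12.43
position: [0.4469, -0.1155, 0.2275]
tool_rot: [[0.973, 0.229, 0.002], [0.229, -0.973, -0.001], [0.001, 0.001, -1.0]]
ft_force: [0.3, 0.3, 0.0]
grip_width: 0.085
gripper_force: 0.0
```

View pics/c4.png

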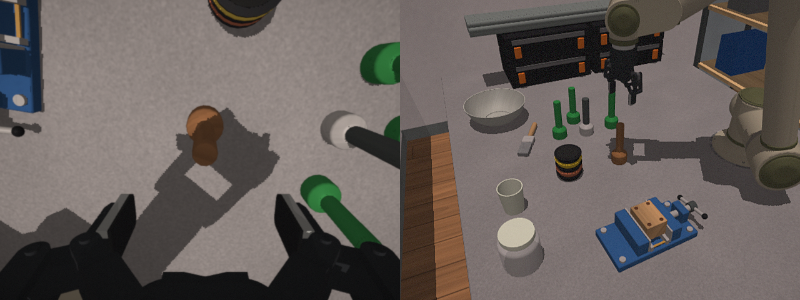

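The wooden tamper stands upright and free at side-half pixel (620,145), the steel tamper is untouched, and the block is low in the vise. I hand in the job.

```bash
python3 -c "
from rig import env
print(env.close_job())"
```

```text
the job is handed in; nothing more can be done
None
```

Handed in at about 12.5 s, no verdict returned: the block was tapped home with the wooden tamper (hard stop at the 88 mm home height, about 20 N press), and the tamper stands upright on the table, with the steel tamper untouched.

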